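Load the bearing cage and set the nut's end float

ROBOT

A 7-joint arm with a two-finger parallel gripper is mounted at the origin on the work surface. World frame = base frame: x ahead of the robot, y to its left, z up, the work surface at z = 0. Lengths are in m, angles in degrees, forces in N, time in s.
With the tool pointing down it reaches from about 0.425 to 0.825 m from the base axis. Payload 3.6 kg.
Tool frame: the origin (TCP) lies at the very end of the fingers, on their centre line; the grasp point (between the pads) lies 19 mm behind it; z points along the fingers, y is the line along which they close (so a half turn about z gives the same grasp; the last joint's range is limited). The gripper opens to 93 mm and grips with 3 to 60 N. Pads are 15 mm wide; open, the fingers measure 128 mm over their backs; the gripper's body (75 mm by 188 mm) begins 65 mm behind the grasp point.
Start: joints at [-76.289, 35.231, -0.722, 81.555, 0.464, 63.22, -2.315], TCP at [0.171, 0.627, 0.219] pointing down, gripper open.
Joint ranges: [-178.69, 178.69], [-17.37, 117.87], [-77.05, 75.6], [15.02, 138.74], [-78.02, 258.01], [0.78, 113.62], [-162.83, 162.83]. Speed limits (degrees/s): [159.86, 159.86, 180, 180, 180, 180, 180].

INTERFACE

Orientations are given as a 3x3 rotation matrix whose columns are the frame's x, y, z axes.
In Python, from bench import ctrl, ungrasp, close_gripper, kinematics, cams gives the robot as it stands. Calls block until the motion is done:
- ctrl.move_pose(position, orientation): joint-space move of the TCP to a pose.
- ctrl.movel(position, rot=None, v=0.15): straight line of the TCP; rot=None keeps the orientation; v is the mean speed in m/s.
- ctrl.movej(angles): joint-space move.
- ungrasp() and close_gripper(squeeze=None): open the fingers fully, or close them until they stop; squeeze is the grip in N (None keeps the last).
- ctrl.wait(seconds).
- kinematics.ik(position, orientation): joint angles nearest the present ones, or None.
- ctrl.sense(): the state.
- cams.read_camera(name): name is "scene" or "top" or "wrist"; returns the picture (384x512x3 uint8, blue, green, red); there is no depth.
- cams.camera_info(name): a dict with "K" (3x3 intrinsics, pixels), "R" (3x3) and "t" (3): a world point X has camera coordinates R X + t. Camera axes: x right, y down, z forward; pixel columns grow to the right and rows downward; lengths in m; the calibration is good to about 2 mm. A picture is of the moment at which its call begins: read the wrist's pose just before it. camera_info takes no time and is no camera call; for the wrist camera it gives the pose at the moment of the call.
A pose or a line that the arm cannot do raises ctrl.PlanningError and nothing moves.
- ctrl.finish_job(): hands the job in; it is judged then, once.
The state is a dict: "clock": time; "joints": joint angles; "qvel": joint speeds; "effort": joint torques, N m; "position": TCP position; "orientation": TCP orientation; "ft_force": force on the tool from outside, world axes, zero at the start; "ft_torque": the same for the moment, N m; "grip_width": finger opening in m; "finger_force": force on a finger pad.
Only numpy, scipy, OpenCV 4.12 (cv2) and the standard library are available. Lean on these libraries where they do the work, as an engineer would, in place of code of your own. Each camera call takes 0.05 s, during which the arm holds its last target. There are 200 camera calls.

TASK

Drop the two loose slim steel rollers, one at a time, upright into the two empty pockets of the round bearing cage, each right down to the pocket floor. Then screw the knurled nut in the middle of the cage down (clockwise from above) until it bottoms out, and back it off a quarter turn for running clearance. Finish while still holding the nut there in the gripper; do not let go, and leave the other things on the bench where they are.

Things in the scene. Friction and masses are not known exactly. Their poses are not given: they have to be found in the camera images.
- fixture: bolted-down bearing cage: dark disc 160 mm across, 6 mm thick, origin under its centre, z up, any yaw. Six pocket cups on a 60 mm radius, rims at height 20 mm; the one along its own +x and the one 120 degrees anticlockwise from it are empty, four hold fixed rollers like the loose ones, tops at height 48 mm. Its central threaded spindle, 15 mm thick, top at height 96 mm, carries the nut
- pocket_a (a point): centre of the mouth of an empty pocket, at its rim: round bore 19 mm across, 14 mm deep, flat floor 6 mm above the work surface, cup outside diameter 27 mm, z up. Neighbouring pockets are 60 mm away centre to centre and hold rollers. Either roller may go into either pocket
- pocket_b (a point): the mouth of the other empty pocket, just the same
- roller_a_center (a point): centre (half-way up) of a loose steel roller, a plain cylinder 16 mm across and 42 mm tall, about 65 g, standing upright on the work surface, z along its axis. Fully home in a pocket its top is 48 mm above the work surface and it stands 28 mm out of the cup
- roller_b_center (a point): the same point of the second loose roller, identical
- nut (a joint): turn of the knurled nut, rad: 0 = bottomed out (hard stop), grows as it unscrews, anticlockwise from above; range up to 3.6. Starts 1.3 to 2.8, already on its thread. Friction about 0.06 N m: it stays where left. Pitch 3 mm a turn (it sinks 0.48 mm per rad screwed down)
- nut_grip (a point): on the nut's axis, the height to grip: 22 mm above its lower face, 12 mm below its top. Knurled steel nut, 36 mm across, 34 mm tall; bottomed out, its lower face is at height 54 mm, this point 76 mm, its top 88 mm. z up, x towards the dark index mark on its top; turns with the nut
- slug_center (a point): bystander: centre of a thicker, shorter steel slug, 30 mm across and 30 mm tall, standing among the rollers; too big for the pockets, leave alone
- ring_gauge: bystander: steel ring gauge, 60 mm across, 18 mm tall, origin under its centre
- loupe: bystander: bare-metal eye loupe, 38 mm across, 36 mm tall, origin under its centre
- caliper: bystander: digital caliper lying flat, 200 mm long along its x, 12 mm thick, origin under the middle of its beam
- screwdriver: bystander: screwdriver lying along its x, handle to -x, about 0.2 m long
- cleaner_mid (a point): bystander: half-way up a white lens cleaner bottle, 56 mm across, 85 mm tall
Things that resemble listed ones, but are neither listed nor needed, are in the scene too. There is more than one size of the fixture; the job needs the largest.

How it is judged (in metres and radians):
On the way, in this order (a step that is already met when the one before it is completed fails the run):
1. one loose roller stands on the floor of an empty pocket (((horizontal distance between roller_a_center and pocket_a below 0.005 m and z of roller_a_center in the frame of pocket_a below 0.01 m and angle between roller_a_center's own z axis and vertical below 0.15 rad) or (horizontal distance between roller_a_center and pocket_b below 0.005 m and z of roller_a_center in the frame of pocket_b below 0.01 m and angle between roller_a_center's own z axis and vertical below 0.15 rad) or (horizontal distance between roller_b_center and pocket_a below 0.005 m and z of roller_b_center in the frame of pocket_a below 0.01 m and angle between roller_b_center's own z axis and vertical below 0.15 rad) or (horizontal distance between roller_b_center and pocket_b below 0.005 m and z of roller_b_center in the frame of pocket_b below 0.01 m and angle between roller_b_center's own z axis and vertical below 0.15 rad))), for 0.2 s.
2. both loose rollers stand in the two empty pockets ((((horizontal distance between roller_a_center and pocket_a below 0.005 m and z of roller_a_center in the frame of pocket_a below 0.01 m and angle between roller_a_center's own z axis and vertical below 0.15 rad) and (horizontal distance between roller_b_center and pocket_b below 0.005 m and z of roller_b_center in the frame of pocket_b below 0.01 m and angle between roller_b_center's own z axis and vertical below 0.15 rad)) or ((horizontal distance between roller_a_center and pocket_b below 0.005 m and z of roller_a_center in the frame of pocket_b below 0.01 m and angle between roller_a_center's own z axis and vertical below 0.15 rad) and (horizontal distance between roller_b_center and pocket_a below 0.005 m and z of roller_b_center in the frame of pocket_a below 0.01 m and angle between roller_b_center's own z axis and vertical below 0.15 rad)))), for 0.2 s.
3. with the rollers in, the nut is screwed down to its stop (within 0.08 rad) ((((horizontal distance between roller_a_center and pocket_a below 0.005 m and z of roller_a_center in the frame of pocket_a below 0.01 m and angle between roller_a_center's own z axis and vertical below 0.15 rad) and (horizontal distance between roller_b_center and pocket_b below 0.005 m and z of roller_b_center in the frame of pocket_b below 0.01 m and angle between roller_b_center's own z axis and vertical below 0.15 rad)) or ((horizontal distance between roller_a_center and pocket_b below 0.005 m and z of roller_a_center in the frame of pocket_b below 0.01 m and angle between roller_a_center's own z axis and vertical below 0.15 rad) and (horizontal distance between roller_b_center and pocket_a below 0.005 m and z of roller_b_center in the frame of pocket_a below 0.01 m and angle between roller_b_center's own z axis and vertical below 0.15 rad))) and value of joint nut below 0.08 rad), for 0.1 s.
At the end, for the whole second after the job is handed in: Both rollers stand upright (tilt under 0.15 rad) in the empty pockets, within 5 mm of the pocket axis and centre under 10 mm above the rim; the nut, after bottoming out, is at rest 90 degrees (within 20) above its stop, and the fingers still grip it (over 2 N) ((((horizontal distance between roller_a_center and pocket_a below 0.005 m and z of roller_a_center in the frame of pocket_a below 0.01 m and angle between roller_a_center's own z axis and vertical below 0.15 rad) and (horizontal distance between roller_b_center and pocket_b below 0.005 m and z of roller_b_center in the frame of pocket_b below 0.01 m and angle between roller_b_center's own z axis and vertical below 0.15 rad)) or ((horizontal distance between roller_a_center and pocket_b below 0.005 m and z of roller_a_center in the frame of pocket_b below 0.01 m and angle between roller_a_center's own z axis and vertical below 0.15 rad) and (horizontal distance between roller_b_center and pocket_a below 0.005 m and z of roller_b_center in the frame of pocket_a below 0.01 m and angle between roller_b_center's own z axis and vertical below 0.15 rad))) and value of joint nut between 1.21 and 1.93 rad and velocity of joint nut between -0.1 and 0.1 rad/s and contact force between the fingers and nut above 2 N); the arm keeps its last pose, push and grip.
It fails at once if a bystander is moved more than 30 mm (distance of any of ring_gauge, loupe, caliper, screwdriver, cleaner_mid, slug_center from where it was at the start of the episode above 0.03 m).
It also fails if it takes over 72 s, if anything falls off the work surface, if the arm or the gripper's body presses on something with over 40 N, if the wrist force passes 120 N, or if a joint passes its speed limit or range.

## Working session

There is one attempt and no reset: what is moved stays moved. The work goes in short steps, each a Python script; the robot and the scene stay as the last script left them, time stands still between calls to the robot, and variables do not carry over. Pictures are saved under pics/ and viewed, at most 10 in all, crops included, and the job is handed in when it is done.

```bash
mkdir -p pics; python3 - <<'E'
from bench import ctrl,cams
import cv2,numpy as np
a=cams.read_camera("scene");b=cams.read_camera("top")
cv2.imwrite("pics/s0.png",a);cv2.imwrite("pics/t0.png",b)
cv2.imwrite("pics/t0v.png",cv2.resize(b,(800,600),interpolation=cv2.INTER_CUBIC))
cv2.imwrite("pics/s0v.png",cv2.resize(a,(800,600),interpolation=cv2.INTER_CUBIC))
for n in("scene","top"):
  i=cams.camera_info(n);print(n,i["K"],i["R"],i["t"], -i["R"].T@i["t"])
s=ctrl.sense();print(s["clock"],s["position"],s["orientation"],s["grip_width"])
E
```

```text
scene [[403.29008937   0.         259.75935513]
 [  0.         403.29008937 190.73473482]
 [  0.           0.           1.        ]] [[ 0.28724158  0.95768033 -0.01845682]
 [ 0.71400825 -0.22692083 -0.66234368]
 [-0.63850176  0.17707433 -0.74897276]] [-0.1613607  -0.35130011  1.48241662] [ 1.24370629 -0.18768327  0.87463005]
top [[385.19485317   0.         255.92621917]
 [  0.         385.19485317 189.56190377]
 [  0.           0.           1.        ]] [[-0.01605918 -0.9997576   0.01506106]
 [-0.99686366  0.01484166 -0.077734  ]
 [ 0.07749163 -0.01626217 -0.99686037]] [0.00973344 0.56222495 1.30338212] [0.45961673 0.02258256 1.34284737]
0.1 [0.17054875 0.62648658 0.21761999] [[-9.64903277e-01  2.62604972e-01 -5.42539276e-04]
 [ 2.62605526e-01  9.64900726e-01 -2.21956094e-03]
 [-5.93711978e-05 -2.28413544e-03 -9.99997390e-01]] 0.09337742844592115
```

View pics/t0v.png

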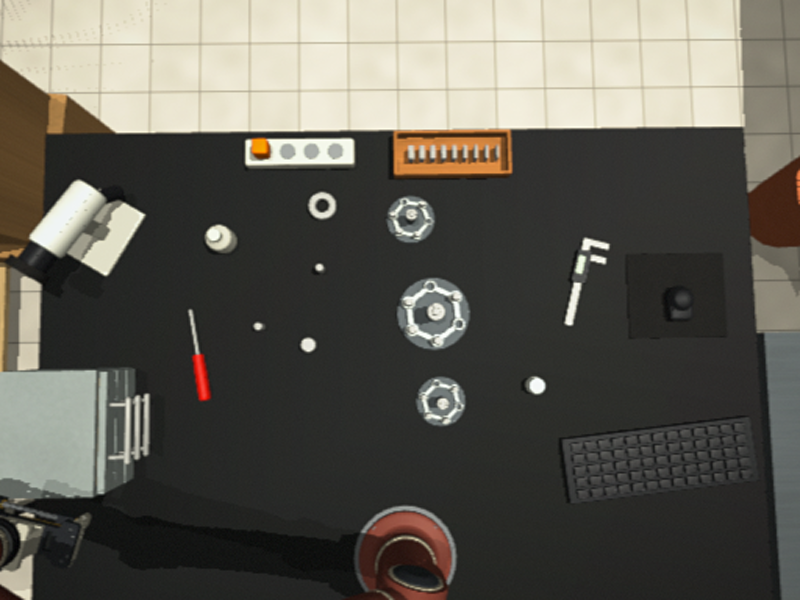

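View pics/s0v.png

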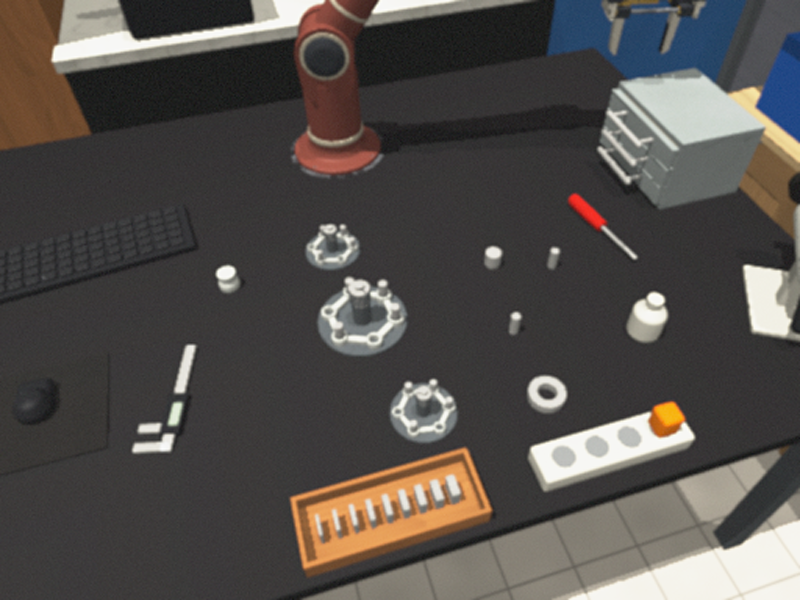

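Top view (800×600 px): candidates for the rollers are the slim cylinders at (319,268) and (258,326). Look-alikes are the slug at (308,345), which is thicker, the loupe at (535,385) and the gauge blocks in the tray (410–495,153). For the cage, the candidates are (411,218), (433,313) and (441,401), and (433,313) is the largest. I choose the two slim rollers and the middle cage.

```bash
cat > h.py <<'E'
import numpy as np,cv2
from bench import ctrl,ungrasp,close_gripper,kinematics,cams
def ray(i,p):
    d=i["R"].T@np.linalg.solve(i["K"],[p[0],p[1],1.]);return -i["R"].T@i["t"],d/np.linalg.norm(d)
def onz(i,p,z):
    o,d=ray(i,p);return o+d*(z-o[2])/d[2]
def tri(obs):
    A=np.zeros((3,3));b=np.zeros(3);L=[]
    for i,p in obs:
        o,d=ray(i,p);M=np.eye(3)-np.outer(d,d);A+=M;b+=M@o;L.append((M,o))
    x=np.linalg.solve(A,b);return x,[np.linalg.norm(M@(x-o)) for M,o in L]
def proj(i,X):
    c=i["R"]@np.asarray(X,float)+i["t"];c=i["K"]@c;return c[:2]/c[2]
def down(yaw):  # tool y (closing) direction at yaw+90 ; x at yaw
    c,s=np.cos(yaw),np.sin(yaw);return np.array([[c,s,0],[s,-c,0],[0,0,-1.]])
E
python3 - <<'E'
from h import *
T=cams.camera_info("top");S=cams.camera_info("scene")
f=.64
for n,t,s in [("rA",(319,268),(515,323)),("rB",(258,326),(553,258)),("slug",(308,345),(493,257)),("nut",(436,311),(359,288)),("cage",(433,313),(362,318)),("loupe",(535,385),(228,278))]:
    x,r=tri([(T,np.array(t)*f),(S,np.array(s)*f)]);print(n,x.round(4),np.round(r,4),np.hypot(*x[:2]).round(3))
W=cams.camera_info("wrist");s=ctrl.sense()
R=s["orientation"];print("cam in tool",R.T@(-W["R"].T@W["t"]-s["position"]),"\n",W["R"]@R,W["K"])
E
```

```text
rA [0.6277 0.179  0.0192] [0.0003 0.0003] 0.653
rB [0.5015 0.3124 0.0187] [0.0005 0.0005] 0.591
slug [0.4588 0.2056 0.0132] [0.0011 0.0011] 0.503
nut [ 0.5254 -0.0718  0.0862] [0.0012 0.0012] 0.53
cage [ 0.5251 -0.0717  0.0061] [0.0006 0.0006] 0.53
loupe [ 0.3632 -0.2908  0.0177] [0.0011 0.0011] 0.465
cam in tool [ 0.07652162 -0.00040265 -0.16605031] 
 [[ 9.40877187e-04  9.99999491e-01  3.63944397e-04]
 [-9.61801808e-01  1.00456582e-03 -2.73744905e-01]
 [-2.73745131e-01 -9.24820426e-05  9.61802264e-01]] [[307.10658393   0.         254.99387177]
 [  0.         307.10658393 191.92237982]
 [  0.           0.           1.        ]]
```

```bash
cat >> h.py <<'E'
import pickle
def snap(n):
    i=cams.camera_info("wrist");im=cams.read_camera("wrist");cv2.imwrite(f"pics/{n}.png",im);pickle.dump(i,open(f"pics/{n}.pkl","wb"));return im,i
E
python3 - <<'E'
from h import *
for n,p,y in [("r1",(.535,.225,.22),.4+np.pi),("r2",(.615,.265,.22),.4+np.pi),("c1",(.565,-.08,.24),-.14+np.pi),("c2",(.485,-.065,.24),-.14+np.pi)]:
    ctrl.move_pose(np.array(p),down(y));ctrl.wait(.15);snap(n)
    s=ctrl.sense();print(n,s["clock"],s["position"].round(4),np.round(s["joints"],1))
print(s["ft_force"],s["ft_torque"])
cv2.imwrite("pics/v1.png",np.hstack([cv2.imread(f"pics/{n}.png")[:,40:440] for n in("r1","c1")]))
E
```

```text
r1 2.2583 [0.5347 0.2259 0.22  ] [-21.3  29.   -5.9  93.3   3.3  57.9  84.8]
r2 2.9083 [0.6142 0.2646 0.2204] [-22.2  37.   -5.4  77.8   3.6  65.4  84.9]
c1 4.425 [ 0.5654 -0.0784  0.2397] [ 4.  26.9  2.6 93.4 -1.4 59.7 89.2]
c2 5.05 [ 0.4862 -0.065   0.24  ] [  3.2  19.7   2.6 105.6  -1.1  54.7  88.2]
[ 0.09521172 -0.32475834 -0.17031211] [0.04518738 0.03259668 0.04311602]
```

View pics/v1.png

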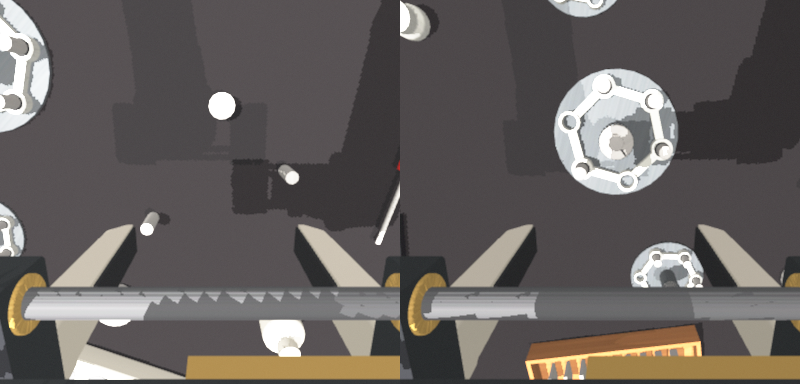

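The left half (r1) shows the slug at crop (221,105) and the slim rollers at (150,223) and (290,174). The right half (c1) shows the large cage centred near (616,131), with open dark-bored pockets at (569,122) and (627,181). The nut's dark mark is near (622,146). Next come close crops.

```bash
python3 - <<'E'
from h import *
rows=[];top=[];bot=[]
for n in("r1","r2"):
    im=cv2.imread(f"pics/{n}.png");i=pickle.load(open(f"pics/{n}.pkl","rb"))
    for nm,X in(("A",(.6277,.179,.021)),("B",(.5015,.3124,.021))):
        u=np.round(proj(i,X)).astype(int)-20;print(n,nm,"x0,y0",u)
        top.append(cv2.resize(im[u[1]:u[1]+40,u[0]:u[0]+40],(200,200),interpolation=cv2.INTER_CUBIC))
for n in("c1","c2"):
    im=cv2.imread(f"pics/{n}.png");i=pickle.load(open(f"pics/{n}.pkl","rb"))
    u=np.round(proj(i,(.525,-.072,.03))).astype(int)-66;print(n,u)
    bot.append(cv2.resize(im[u[1]:u[1]+133,u[0]:u[0]+133],(400,400),interpolation=cv2.INTER_CUBIC))
cv2.imwrite("pics/v2.png",np.vstack([np.hstack(top),np.hstack(bot)]))
E
```

```text
r1 A x0,y0 [172 202]
r1 B x0,y0 [311 153]
r2 A x0,y0 [165 133]
r2 B x0,y0 [313  77]
c1 [190  69]
c2 [188 132]
```

View pics/v2.png

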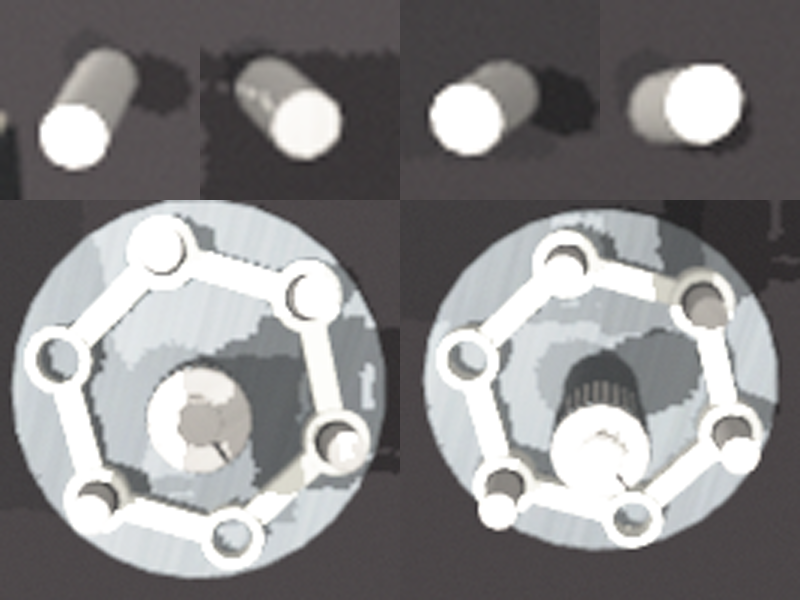

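```bash
python3 - <<'E'
from h import *
I={n:pickle.load(open(f"pics/{n}.pkl","rb")) for n in("r1","r2","c1","c2")}
def P(u,c,k): return (np.array(c)+.5)/k-.5+u
k=400/133;a=(190,69);b=(188,132)
M={"A":[("r1",P((172,202),(74,136),5)),("r2",P((165,133),(66,118),5))],
"B":[("r1",P((311,153),(105,124),5)),("r2",P((313,77),(103,104),5))],
"P1":[("c1",P(a,(57.5,158.5),k)),("c2",P(b,(67.5,159),k))],
"P2":[("c1",P(a,(233.5,340.5),k)),("c2",P(b,(234,317.5),k))],
"nut":[("c1",P(a,(199.5,220.5),k)),("c2",P(b,(200.5,248),k))],
"nbr60":[("c1",P(a,(96.5,307),k)),("c2",P(b,(98,310),k))]}
Z={"A":.042,"B":.042,"P1":.02,"P2":.02,"nut":.089,"nbr60":.048}
G={}
for n,o in M.items():
    x,r=tri([(I[c],p) for c,p in o])
    z=[onz(I[c],p,Z[n]) for c,p in o];G[n]=np.mean(z,0)
    print(n,x.round(4),np.round(r,4),[q[:2].round(4) for q in z])
print("P1P2",np.linalg.norm(G["P1"]-G["P2"]),[np.linalg.norm((G[p]-G["nut"])[:2]) for p in("P1","P2")])
p,q=G["P1"][:2],G["P2"][:2];m=(p+q)/2;d=(q-p)/np.linalg.norm(q-p);nn=np.array([-d[1],d[0]])
print([m+s*nn*.03 for s in(1,-1)], m)
E
```

```text
A [0.6288 0.1764 0.0426] [0.0001 0.0001] [array([0.629 , 0.1765]), array([0.629 , 0.1761])]
B [0.5037 0.309  0.0407] [0. 0.] [array([0.5036, 0.3086]), array([0.5039, 0.3087])]
P1 [ 0.5016 -0.1265  0.0199] [0.0001 0.0001] [array([ 0.5016, -0.1267]), array([ 0.5016, -0.1264])]
P2 [ 0.5895 -0.065   0.0106] [0. 0.] [array([ 0.5871, -0.0651]), array([ 0.5853, -0.0647])]
nut [ 0.527  -0.0718  0.0835] [0.0001 0.0001] [array([ 0.5263, -0.0718]), array([ 0.525 , -0.0715])]
nbr60 [ 0.5569 -0.1169  0.0589] [0.0012 0.0012] [array([ 0.5592, -0.1172]), array([ 0.5613, -0.1201])]
P1P2 0.10463951439253101 [np.float64(0.059890753844693986), np.float64(0.06091136566947314)]
[array([ 0.5262468 , -0.07145724]), array([ 0.56157137, -0.11995647])] [ 0.54390908 -0.09570685]
```

Heights check out (roller tops 0.041–0.043, rim about 0.02). The chord is 104.6 mm against 103.9, and the radii are 60–61 mm, so the choice holds. Next I grasp roller A and hover over P2 to look.

```bash
cat >> h.py <<'E'
C=np.array([.5262,-.0715])
P1=np.array([.5016,-.1265]);P2=np.array([.5860,-.0650])
def pick(xy,yaw,zg=.018):
    R=down(yaw);ctrl.move_pose(np.array([*xy,.09]),R);ctrl.movel(np.array([*xy,zg]),v=.12)
    close_gripper(25);s=ctrl.sense();print("grip",s["grip_width"],s["finger_force"],s["position"].round(4),s["clock"])
    ctrl.movel(np.array([*xy,.12]),v=.2)
def over(xy,yaw,z):
    ctrl.move_pose(np.array([*xy,.12]),down(yaw));ctrl.movel(np.array([*xy,z]),v=.12);ctrl.wait(.2)
    s=ctrl.sense();print(s["position"].round(4),s["grip_width"],s["clock"],s["joints"][6],s["ft_force"].round(2))
E
python3 - <<'E'
from h import *
ungrasp()
pick((.629,.1763),np.radians(186))
over(P2,np.radians(186),.07)
im,i=snap("p2")
cv2.imwrite("pics/v3.png",cv2.resize(im[140:290,155:355],(800,600),interpolation=cv2.INTER_CUBIC))
E
```

```text
grip 0.015690261115876358 24.99470829963684 [0.629  0.1763 0.0179] 8.4083
[ 0.5868 -0.0649  0.071 ] 0.015497898387762079 10.8 95.52561487419388 [-0.65  0.02 -1.  ]
```

View pics/v3.png

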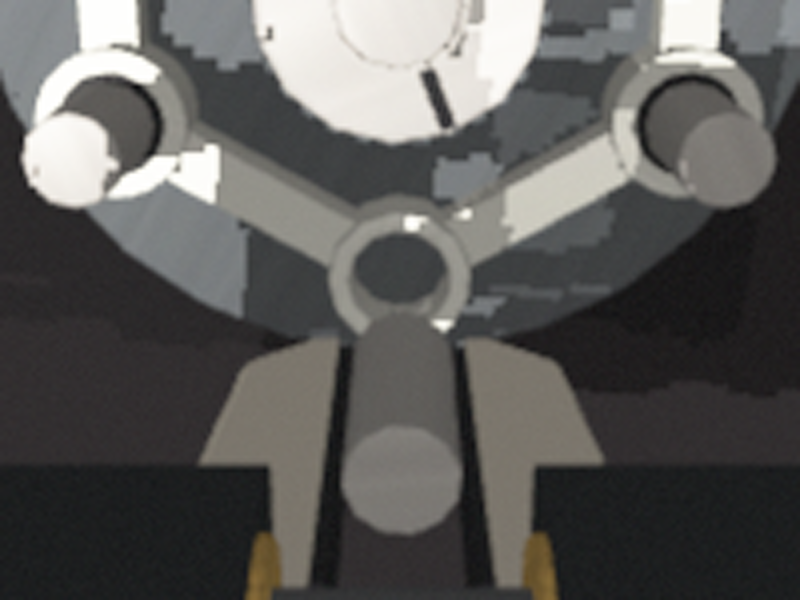

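The roller is held upright between the pads, with its top centred at view (401,480). The empty pocket rim is centred at about (400,277). The nut mark runs from (428,75) to (445,125). I compute the relative offset.

```bash
python3 - <<'E'
from h import *
i=pickle.load(open("pics/p2.pkl","rb"))
f=lambda c:(np.array(c)+.5)/4-.5+np.array([155,140])
s=ctrl.sense();z=s["position"][2]
print("roller top",onz(i,f((401,480)),z-.018+.042).round(4))
print("front bottom edge",onz(i,f((401,314)),z-.018).round(4))
for y in(274,278): print("pocket",onz(i,f((400,y)),.02).round(4))
print(s["position"].round(4))
for c in((428,72),(447,125),(398,15)): print("nut",onz(i,f(c),.0893).round(4))
E
```

```text
roller top [ 0.5867 -0.0651  0.0949]
front bottom edge [ 0.58   -0.0659  0.0529]
pocket [ 0.5846 -0.0656  0.02  ]
pocket [ 0.5854 -0.0655  0.02  ]
[ 0.5866 -0.065   0.0709]
nut [ 0.5348 -0.0674  0.0893]
nut [ 0.5411 -0.0643  0.0893]
nut [ 0.5284 -0.0717  0.0893]
```

```bash
cat >> h.py <<'E'
def insert(xy,zg=.018):
    x,y=xy;ctrl.movel(np.array([x,y,.042]),v=.1);ctrl.wait(.15);f0=ctrl.sense()["ft_force"]
    for z in(.038,.034,.030,.027,.025):
        ctrl.movel(np.array([x,y,z]),v=.04);s=ctrl.sense();df=s["ft_force"]-f0
        print(z,s["position"].round(4),df.round(2),s["clock"])
        if abs(df[2])>6 or np.hypot(*df[:2])>10: print("STOP");return False
    return True
def release(xy):
    ungrasp();ctrl.wait(.1);print("open",ctrl.sense()["grip_width"]);ctrl.movel(np.array([*xy,.14]),v=.25)
E
python3 - <<'E'
from h import *
q=(.5855,-.0655)
if insert(q):
    release(q);im,i=snap("p2b");print(ctrl.sense()["clock"])
    u=np.round(proj(i,(*P2,.02))).astype(int);print(u)
    cv2.imwrite("pics/v4.png",cv2.resize(im[u[1]-75:u[1]+75,u[0]-100:u[0]+100],(800,600),interpolation=cv2.INTER_CUBIC))
E
```

```text
0.038 [ 0.5854 -0.0655  0.0379] [-0.57  0.65 -0.44] 11.6833
0.034 [ 0.5852 -0.0655  0.0336] [-0.31 -0.81 -1.35] 11.9333
0.03 [ 0.5852 -0.0654  0.0297] [-0.44 -0.2   0.32] 12.1833
0.027 [ 0.5853 -0.0655  0.0268] [-0.71 -0.74 -0.69] 12.4333
0.025 [ 0.5854 -0.0655  0.0249] [-0.07  0.62 -0.99] 12.6833
open 0.09263198097382888
14.7333
[256 189]
```

A went in with no contact force. Now B goes to P1.

```bash
python3 - <<'E'
from h import *
y=np.radians(66)
pick((.5038,.3087),y)
over(P1,y,.07)
im,i=snap("p1")
a=cv2.resize(im[140:290,155:355],(600,450),interpolation=cv2.INTER_CUBIC)
b=cv2.imread("pics/p2b.png")[145:195,225:285]
cv2.imwrite("pics/v5.png",np.hstack([a,cv2.copyMakeBorder(cv2.resize(b,(200,167)),0,450-167,0,0,0)]))
E
```

```text
grip 0.015300599625462843 24.99627649784088 [0.5038 0.3087 0.018 ] 18.6083
[ 0.5022 -0.1266  0.0708] 0.015421782062805572 21.6333 14.348795106565863 [-0.46 -0.35  0.12]
```

View pics/v5.png

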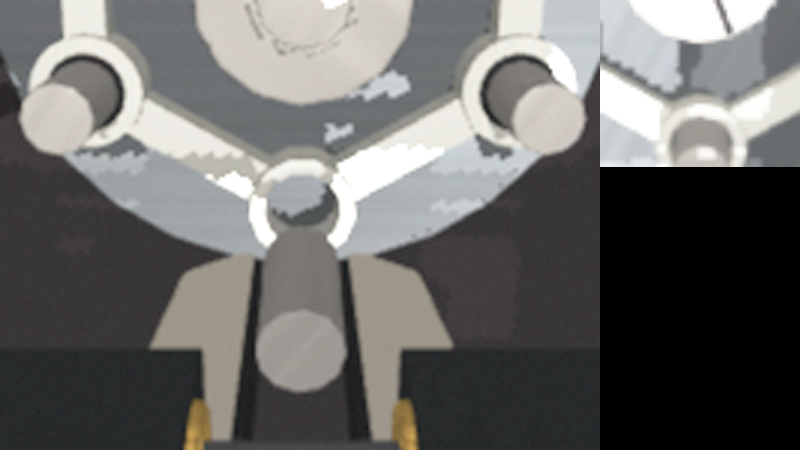

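Left: B is held upright with its top at view (301,350), and the P1 rim is centred near (302.5,208). The right inset shows roller A standing in its pocket at (700,150).

```bash
python3 - <<'E'
from h import *
i=pickle.load(open("pics/p1.pkl","rb"))
f=lambda c:(np.array(c)+.5)/3-.5+np.array([155,140])
s=ctrl.sense();t=s["position"];z=t[2]
top=onz(i,f((301,350)),z+.024);bot=onz(i,f((301,228)),z-.018)
y=np.radians(66);u=np.array([np.cos(y),np.sin(y)])
botc=bot[:2]-u*.008
p=onz(i,f((302.5,208)),.02)
print("top",top.round(4),"botc",botc.round(4),"pocket",p.round(4),"tcp",t.round(4))
# in tool x/y
v=np.array([-u[1],u[0]])
for n,a in(("top",top[:2]-t[:2]),("bot",botc-t[:2]),("pocket",p[:2]-t[:2])): print(n,(a@u).round(4),(a@v).round(4))
E
```

```text
top [ 0.5021 -0.1258  0.0947] botc [ 0.5017 -0.1271] pocket [ 0.5026 -0.1262  0.02  ] tcp [ 0.5021 -0.1266  0.0707]
top 0.0007 0.0003
bot -0.0006 0.0002
pocket 0.0006 -0.0002
```

```bash
python3 - <<'E'
from h import *
q=(.5023,-.1262)
if insert(q):
    release(q)
    j0=ctrl.sense()["joints"];print(ctrl.sense()["clock"],np.round(j0,1))
    # look from a side at both rollers
    ctrl.move_pose(np.array([.55,-.10,.2]),down(np.radians(66)));ctrl.wait(.15);im,i=snap("chk")
    cv2.imwrite("pics/v6.png",cv2.resize(im[60:300,96:416],(800,600),interpolation=cv2.INTER_CUBIC))
    print(proj(i,(.5854,-.0655,.048)),proj(i,(*q,.048)),proj(i,(*C,.089)))
    for a in range(0,360,20):
        q7=kinematics.ik(np.array([*C,.0575]),down(np.radians(a)));print(a,None if q7 is None else np.round(q7[[0,6]],0))
E
```

```text
0.038 [ 0.5022 -0.1261  0.0379] [-0.    0.87 -0.88] 22.5167
0.034 [ 0.5021 -0.1261  0.0337] [-0.6  -0.49 -0.04] 22.7667
0.03 [ 0.5021 -0.1261  0.0297] [0.22 0.56 0.35] 23.0167
0.027 [ 0.5022 -0.1262  0.0268] [-0.62  0.15 -0.25] 23.2667
0.025 [ 0.5022 -0.1262  0.0249] [-0.82  0.43 -0.56] 23.5167
open 0.09304434660998313
25.5167 [ -8.2  32.   30.  109.6 -22.3  44.3  10.3]
[275.93570821 133.24018192] [227.6463609  215.97973069] [221.48603605 170.22530338]
0 [-19. -43.]
20 [-17. -27.]
40 [-14. -12.]
60 [-12.   4.]
80 [-9. 20.]
100 [-6. 35.]
120 [-3. 51.]
140 [-0. 65.]
160 [ 3. 80.]
180 [ 6. 95.]
200 [  9. 109.]
220 [ 12. 124.]
240 [ 15. 139.]
260 [ -31. -124.]
280 [ -29. -107.]
300 [-28. -90.]
320 [-25. -74.]
340 [-23. -58.]
```

View pics/v6.png

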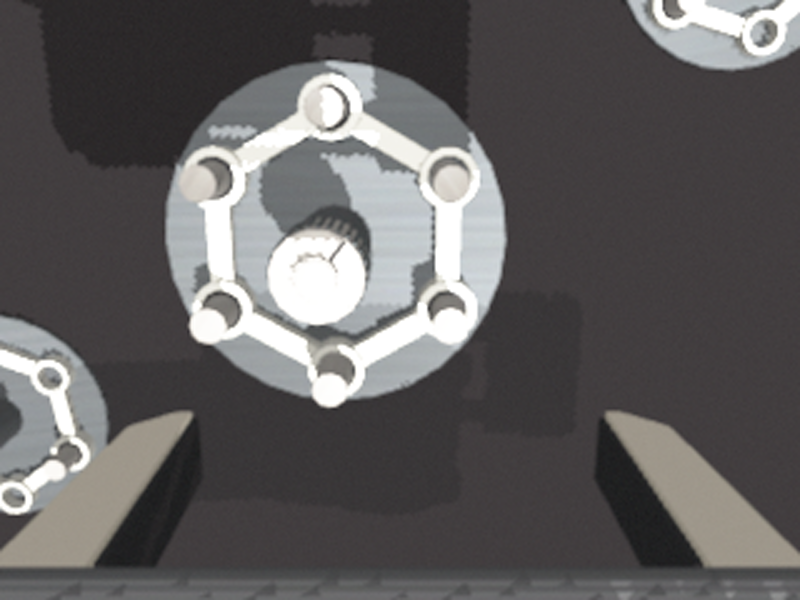

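All six pockets hold rollers now. The loose ones are down at view (330,105)/(330,390) and (450,180), level with their neighbours. The nut top is at (317,277), within about 1 mm of the expected centre. Next I grip the nut and screw it down while watching the torque.

```bash
cat > nut.py <<'E'
from h import *
def turn(yaw0,d,z0,step=8,lim=.3):
    """turn by d deg in steps; returns final yaw, stops when |tz change|>lim"""
    t0=ctrl.sense()["ft_torque"][2];n=int(np.ceil(abs(d)/step));y=yaw0
    for k in range(1,n+1):
        y=yaw0+d*k/n;z=z0+np.radians(y-yaw0)*.00048
        ctrl.move_pose(np.array([*C,z]),down(np.radians(y)));s=ctrl.sense()
        R=s["orientation"];ya=np.degrees(np.arctan2(R[1,0],R[0,0]))
        dt=s["ft_torque"][2]-t0
        print(round(y,1),"act",(round(ya,1)),"tz %.2f"%dt,s["ft_force"].round(1),round(s["finger_force"],1),round(s["clock"],2),round(s["joints"][6]))
        if abs(dt)>lim: print("LIMIT");return y,z
    return y,z
E
python3 - <<'E'
from nut import *
Y=235
ctrl.move_pose(np.array([*C,.15]),down(np.radians(Y)))
ctrl.movel(np.array([*C,.058]),v=.12);close_gripper(40);ctrl.wait(.1)
s=ctrl.sense();print("grip",s["grip_width"],s["finger_force"],s["position"].round(4),s["ft_force"].round(1),s["ft_torque"].round(2),s["clock"])
if abs(s["grip_width"]-.036)<.003:
    snap("n0");y,z=turn(Y,-40,.058);snap("n1")
E
```

```text
grip 0.035333250201380034 39.99698281288147 [ 0.5268 -0.0719  0.058 ] [ 2.5 -2.  -1. ] [-0.22 -0.33  0.03] 30.1333
227.0 act -132.8 tz -0.11 [ 1.4 -1.4 -2.9] 40.0 30.43 132
219.0 act -140.7 tz -0.05 [ 3.4 -1.9 -2.8] 40.0 30.68 126
211.0 act -148.7 tz -0.13 [ 3.7 -2.4 -2.6] 40.0 30.93 121
203.0 act -156.7 tz 0.00 [ 3.2 -2.3 -3.1] 40.0 31.18 115
195.0 act -164.6 tz -0.05 [ 2.4 -2.6 -3.3] 40.0 31.43 110
```

```bash
python3 - <<'E'
from nut import *
z=.058-np.radians(40)*.00048
y,z=turn(195,-140,z,step=7)
ctrl.wait(.15);s=ctrl.sense();print(y,z,s["ft_torque"].round(2),s["clock"])
im,_=snap("n2")
a=[cv2.resize(cv2.imread(f"pics/{n}.png")[130:260,190:320],(266,266),interpolation=cv2.INTER_CUBIC) for n in("n0","n1","n2")]
cv2.imwrite("pics/v7.png",np.hstack(a))
E
```

```text
188.0 act -171.8 tz -0.08 [ 3.9 -1.9 -3.1] 40.0 31.73 105
181.0 act -178.8 tz -0.05 [ 4.  -3.  -2.6] 40.0 31.98 100
174.0 act 174.2 tz -0.06 [ 4.1 -2.3 -2.8] 40.0 32.23 95
167.0 act 167.2 tz -0.11 [ 5.3 -2.6 -2.3] 40.0 32.48 90
160.0 act 160.2 tz -0.08 [ 4.4 -2.7 -2.1] 40.0 32.73 86
153.0 act 153.2 tz -0.06 [ 4.1 -2.4 -2.2] 40.0 32.98 81
146.0 act 146.2 tz -0.06 [ 4.8 -3.2 -2.1] 40.0 33.23 76
139.0 act 139.2 tz -0.06 [ 4.3 -1.9 -2.5] 40.0 33.48 71
132.0 act 132.2 tz -0.09 [ 4.8 -2.1 -2.4] 40.0 33.73 66
125.0 act 125.2 tz -0.06 [ 4.4 -2.2 -3. ] 40.0 33.98 61
118.0 act 118.2 tz -0.10 [ 5.2 -2.4 -3.1] 40.0 34.23 57
111.0 act 111.2 tz -0.14 [ 4.6 -1.7 -2.3] 40.0 34.48 52
104.0 act 104.2 tz -0.13 [ 4.7 -2.1 -2. ] 40.0 34.73 47
97.0 act 97.2 tz -0.08 [ 4.3 -1.8 -2.3] 40.0 34.98 42
90.0 act 90.4 tz 0.31 [ 5.  -1.3 -1. ] 40.0 35.23 37
LIMIT
90.0 0.05678525084061195 [-0.25 -1.09  0.33] 35.3833
```

View pics/v7.png

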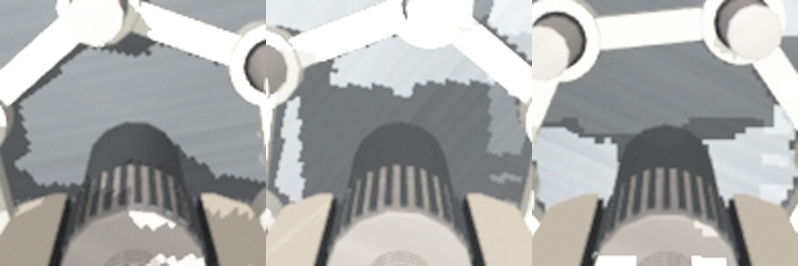

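The crops show the nut gripped symmetrically by both fingers, with no tilt (top at about (400,240)). Torque jumped at 90° yaw with the correct sign. I confirm the stop with a small extra press.

```bash
python3 - <<'E'
from nut import *
z=.056785
y,z=turn(90,-4,z,step=2,lim=.8)
ctrl.wait(.2);s=ctrl.sense();print(y,s["ft_torque"].round(2),s["clock"]);snap("n3")
A=[cv2.imread(f"pics/{n}.png")[190:290,190:320] for n in("n0","n1","n2","n3")]
A=[cv2.resize(a,(390,300),interpolation=cv2.INTER_CUBIC) for a in A]
cv2.imwrite("pics/v8.png",np.vstack([np.hstack(A[:2]),np.hstack(A[2:])]))
E
```

```text
88.0 act 88.5 tz 0.16 [ 5.9 -1.2 -0.8] 40.0 35.68 35
86.0 act 86.6 tz 0.43 [ 5.3  0.5 -1.1] 40.0 35.93 34
86.0 [-0.05 -1.1   0.66] 36.1333
```

View pics/v8.png

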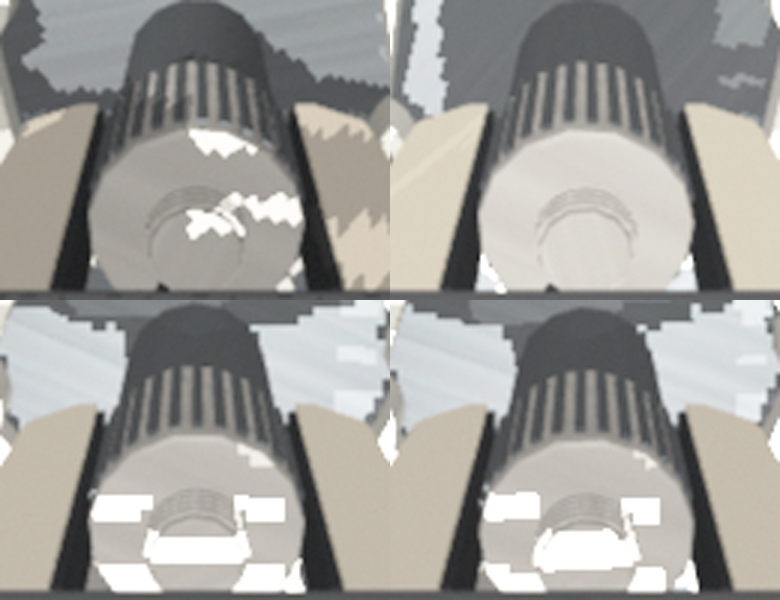

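Torque keeps climbing (0.33 to 0.66 N m) without further nut travel, so the nut has bottomed, with contact at about 92° yaw. I back off to 181°.

```bash
python3 - <<'E'
from nut import *
y,z=turn(86,95,.0567,step=9,lim=2)
ctrl.wait(.6);s=ctrl.sense();print(s["position"].round(4),s["finger_force"],s["grip_width"],s["ft_torque"].round(2),s["clock"])
a=cams.read_camera("scene");snap("n4")
b=cv2.imread("pics/n4.png")[100:300,140:370]
cv2.imwrite("pics/v9.png",np.hstack([cv2.resize(a[150:250,180:280],(400,400),interpolation=cv2.INTER_CUBIC),cv2.resize(b,(400,348)).copy() if 0 else cv2.resize(b,(400,400))]))
E
```

```text
94.6 act 95.0 tz -0.66 [ 5.8  0.4 -0.4] 40.0 36.43 40
103.3 act 103.4 tz -0.64 [3.4 2.  0.3] 40.0 36.68 46
111.9 act 111.9 tz -0.71 [4.1 3.2 1.9] 40.0 36.93 52
120.5 act 120.5 tz -0.68 [3.3 3.8 3.3] 40.0 37.18 58
129.2 act 129.1 tz -0.64 [2.1 5.  5.5] 40.0 37.43 64
137.8 act 137.7 tz -0.70 [1.9 4.1 6.1] 40.0 37.68 70
146.5 act 146.3 tz -0.62 [1.5 3.2 6.1] 40.0 37.93 76
155.1 act 154.9 tz -0.71 [1.6 3.1 6. ] 40.0 38.18 82
163.7 act 163.6 tz -0.64 [0.7 3.9 7.2] 40.0 38.43 88
172.4 act 172.2 tz -0.68 [0.9 3.3 5.6] 40.0 38.68 94
181.0 act -179.2 tz -0.68 [0.2 2.7 6.1] 40.0 38.93 100
[ 0.5249 -0.0717  0.0576] 40.002161264419556 0.03572965572128912 [ 0.51 -0.09  0.03] 39.5333
```

View pics/v9.png

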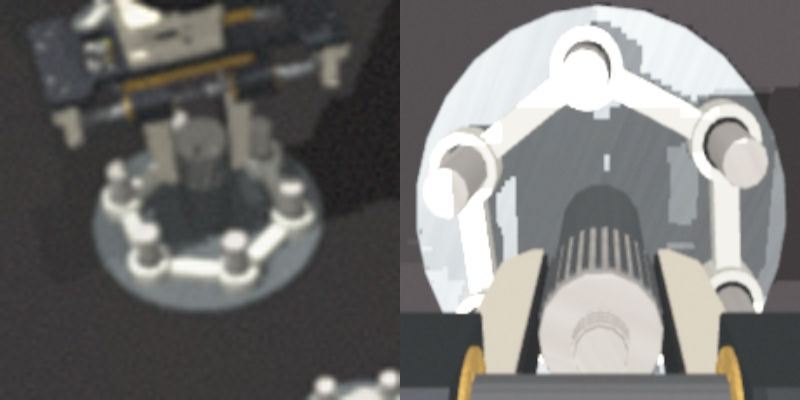

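The rollers stand level with the fixed ones in their cups (left view, around (235,245) and (290,190)). The nut at right (600,310) is held squarely. Handing in.

```bash
python3 -c "
from bench import ctrl
print(ctrl.finish_job())"
```

```text
the job is handed in; nothing more can be done
None
```

I handed the job in at about 40 s with both rollers in their pockets and the nut bottomed, backed off about 90° and still gripped at 40 N; the judge's result was not shown.

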